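Close up the UV curing station over a masked board

ROBOT

A 7-joint arm with a two-finger parallel gripper is mounted at the origin on a cart in front of the work surface, level with it; the furniture and walls round the work are solid. World frame = base frame: x ahead of the robot, y to its left, z up, the work surface at z = 0. Lengths are in m, angles in rad, forces in N, time in s.
With the tool pointing down it reaches from about 0.35 to 0.9 m from the base axis. Payload 7.2 kg.
Tool frame: the origin (TCP) lies on the centre line of the jaws, within the pads' length; the fingertips stand 14 mm ahead of it and the grasp point (between the pads) lies 5 mm behind it; z points along the fingers, y is the line along which they close (so a half turn about z gives the same grasp; the last joint's range is limited). The gripper opens to 88 mm and grips with 3 to 60 N. Pads are 20 mm wide; open, the fingers measure 115 mm over their backs; the gripper's body (75 mm by 178 mm) begins 61 mm behind the grasp point.
Start: joints at [1.134, 0.411, -0.013, 1.596, 0.006, 1.134, -0.082], TCP at [0.225, -0.583, 0.237] pointing down, gripper open.
Joint ranges: [-2.95, 2.95], [-0.29, 1.99], [-1.47, 1.44], [0.14, 2.54], [-1.03, 4.17], [0.13, 1.85], [-2.86, 2.86]. Speed limits (rad/s): [2.39, 2.39, 3.01, 3.01, 3.14, 3.14, 3.14].

INTERFACE

Orientations are given as a unit quaternion [x, y, z, w].
In Python, from bench import manip gives the robot as it stands. The module is installed in compiled form; this text tells all that it offers.
- The arm moves only by the shell command python3 -m jog 'ROWS' [OPENING] [FORCE]. ROWS is text: rows parted by semicolons, each of 6 numbers parted by spaces: the shift along the tool's x, y, z in cm, then the turn, a rotation vector about the tool's x, y, z in degrees. A call has 1 to 10 rows; each row shifts and turns the commanded pose from where the row before left it, along the tool's axes as they then stand; what a row does not reach is not made up. A row lasts 1/12 s, in which the tool goes at most 41.7 mm and 7.16 degrees, less where a joint would pass 70% of its speed; a pose out of reach is approached as far as the arm can. A call with a gripper value outside its range is refused whole. OPENING is the finger opening in cm, from 0 to 8.78, set as the call begins (- or left out, the last holds). The fingers move at their own pace and stop on an object; FORCE is the grip in N (left out, the last holds). Time passes only in rows, so rows that do not move let the fingers close. It gives the time, the measured TCP pose, the force, the opening and the grip force at its end, in the units of the state.
- manip.observe(): the state, without advancing time (a new reading comes with each control period).
- manip.capture(name): name is "scene" or "top" or "wrist"; returns the picture (480x640x3 uint8, blue, green, red); there is no depth.
- manip.camera_info(name): a dict with "vfov" (degrees; the focal length in pixels is half the picture's height over the tangent of half this angle, whatever the lens; pixels are square), "cx", "cy" (the principal point, pixels), "world_to_cam" (4x4, takes a point from world to camera coordinates). Camera axes: x right, y up, looking along -z (the intrinsics and any distortion apply to the point x, -y, -z); pixel columns grow to the right and rows downward; lengths in m; the calibration is good to about 2 mm. A picture is of the moment at which its call begins: read the wrist's pose just before it. camera_info takes no time and is no camera call; for the wrist camera it gives the pose at the moment of the call.
- manip.job_done(): hands the job in; it is judged then, once.
The state is a dict: "time_s": time; "joints": joint angles; "joint_vel": joint speeds; "tau": joint torques, N m; "ee_pos": TCP position; "ee_rot": TCP orientation; "contact_force": force on the tool from outside, world axes, zero at the start; "ft_torque": the same for the moment, N m; "opening": finger opening in m; "grasp_force": force on a finger pad.
Only numpy, scipy, OpenCV 4.12 (cv2) and the standard library are available. Lean on these libraries where they do the work, as an engineer would, in place of code of your own. Each camera call takes 0.05 s, during which the arm holds its last target. There are 200 camera calls.

TASK

Make the UV curing station ready for the freshly masked board: push the board tray round on the base, without lifting it off, until its notch drops over the base's key and it sits down level, then set the lamp head gently on the tray with its own notch fully down over the tray's key. Last of all turn the timer dial to 6 minutes, and leave the other things on the bench where they are.

Things in the scene. Friction and masses are not known exactly. Their poses are not given: they have to be found in the camera images.
- base: UV curing base, fixed: flat grey console 230 x 140 mm (x' -160 to +70, y' +-70), top 30 mm over the bench. Origin: on the bench under the centre of its round steel land (radius 57, top at 34 mm); -x' is the front, with the dial. Four low arcs (radius 58 to 62.5, top at 41 mm) keep the tray centred with 2 mm play
- base_key (a point): foot of the key on the land, 52 mm in front (-x') of the land's centre: a steel block 8 mm wide, 6.5 mm long radially, 4.5 mm high (34 to 38.5 mm over the bench). The tray starts turned 0.7 to 1.7 rad anticlockwise (from above) of its home, riding tilted on this key; at home it is level and its axes are parallel to the base's
- tray: round aluminium board tray lying loose on the base, 0.2 to 0.4 kg: diameter 112 mm, rim 15 mm high, a small green board inside. Origin: centre of the underside (34 mm over the bench when home), z up. Four level tabs stick out at 45, 135, 225, 315 degrees in its frame, 10 mm wide, to radius 76 mm, 9 to 15 mm above the underside. 1 to 4 N on a tab turns it
- tray_notch (a point): middle of the notch (12 mm wide, 6 mm high) in the tray's underside, at the underside's level, 52 mm from the centre at the tray's -x side; meets point base_key when home. The play over the key is 2 mm each side: the tray drops only there, by its own weight, when the pushing finger does not hold it up; pushed on past, it rides over
- tray_key (a point): foot of the tray's key on top of its rim, straight above its notch (15 mm above the underside, 52 mm from the centre, -x side); the key is 8 mm wide, 6.5 mm long radially, 4.5 mm high; the rim's inner radius is 46.5 mm
- lamp: UV lamp head, loose on the bench, about 0.3 kg: black round cap, diameter 113 mm, 25 mm high, bar handle on top. Origin: centre of its lowest face, z up. Below, a spigot ring (radius 44, tip 43, 5 mm high) goes inside the tray's rim with 2 mm play. Seated, its axes are parallel to the tray's and its origin is 44 mm over the bench, 10 mm above the tray's underside
- lamp_notch (a point): middle of the lamp head's notch (12 mm wide, 7 mm high) at the level of the flange's underside, 5 mm above the origin, 52 mm from the centre at -x, under a grey index rib 4 mm proud on the cap's side; meets point tray_key when seated
- lamp_handle (a point): middle of the handle's top face, 49 mm above the lamp's origin, on its axis; the handle is 16 mm thick along the lamp's x, 60 mm long along y and 24 mm tall: grasp it across x from above
- dial (a joint): angle of the timer dial (rad), grows clockwise seen from above, stops at 0 and 4.5; 0.45 rad a minute, so 0 = 0 min and 2.70 = 6 min. Eleven white marks round it: the long ones are 0, 5 and 10; with 0 to the left of the front, 5 points straight at the tray (+x'). It is held by light friction and stays where it is left
- dial_top (a point): top centre of the dial, on its axis, 125 mm in front (-x') of the land's centre and 54 mm over the bench. The dial is a black bar grip 38 mm long, 11 mm thick and 17 mm tall on a disc of diameter 41 mm (7 mm tall) 
- dial_pointer (a point): the end of the bar with the white line, the pointer, 19 mm from the axis at the bar's top. Pointer direction in the base's frame, anticlockwise from +x': 2.25 rad minus the joint angle
- cotton_buds: round tub of cotton buds, 77 mm across, 80 mm high, standing close behind the base, left or right; origin centre of its underside. Not to be moved
- screw_dish: low round metal dish with screws, 74 mm across, 12 mm high, beside the tub behind the base. Not to be moved
- tweezers_fine: black fine tweezers, 12 x 126 x 10 mm, lying along the right of the base. Not to be moved
- usb_stick: USB stick, 17 x 53 x 8 mm, lying beside the lamp head. Not to be moved
- loupe: black eye loupe, 41 mm across, 36 mm high, standing beside the lamp head. Not to be moved
- driver_red: small screwdriver, 15 x 160 x 15 mm, lying along the left of the base. Not to be moved
- flux_jar: small round flux jar, 44 mm across, 42 mm high, standing beside the lamp head. Not to be moved

How it is judged:
By the outcome, as a careful person would: the job done as asked, in the order asked, and still so for the second after the job is handed in, with the robot touching nothing.
It also fails if it takes over 72 s, if anything falls off the work surface, if the arm or the gripper's body presses on something with over 40 N, if the wrist force passes 120 N, or if a joint passes its speed limit or range.

## Working session

There is one attempt and no reset: what is moved stays moved. The work goes in short steps, Python scripts to look and compute and a shell command to move; the robot and the scene stay as the last step left them, time stands still between calls to the robot, and variables do not carry over. Pictures are saved under pics/ and viewed, at most 10 in all, crops included, and the job is handed in when it is done.

```bash
mkdir -p pics
python3 - <<'E'
from bench import manip
import cv2,numpy as np
for n in ("scene","top"):
    i=manip.camera_info(n); print(n,i)
    cv2.imwrite(f"pics/{n}0.png",manip.capture(n))
s=manip.observe(); print(s["ee_pos"],s["ee_rot"],s["time_s"],s["opening"])
print({k:v for k,v in manip.camera_info("wrist").items()})
E
```

```text
scene {'vfov': 43.312418975705256, 'cx': 316.44276097709354, 'cy': 244.7309443181342, 'world_to_cam': array([[-0.48125701, -0.87648309,  0.01300349,  0.28084649],
       [ 0.52626747, -0.27703454,  0.80392439, -0.33225942],
       [-0.70102371,  0.39373756,  0.59458934, -0.69185886],
       [ 0.        ,  0.        ,  0.        ,  1.        ]])}
top {'vfov': 43.433627473429375, 'cx': 318.5457537871093, 'cy': 236.73851223263335, 'world_to_cam': array([[-0.02098228, -0.99944333,  0.02593795,  0.01691445],
       [ 0.99855512, -0.01966577,  0.0500092 , -0.54766492],
       [-0.04947127,  0.02694978,  0.99841189, -1.14147039],
       [ 0.        ,  0.        ,  0.        ,  1.        ]])}
[ 0.22514837 -0.58258636  0.23590522] [ 9.83035987e-01  1.83411424e-01 -1.82623395e-04 -6.82161105e-04] 0.1 0.08773063067505593
{'vfov': 61.39481309425525, 'cx': 321.6730056733071, 'cy': 240.66390554689838, 'world_to_cam': array([[ 0.35927435, -0.93322994, -0.00195453, -0.62272322],
       [ 0.90338718,  0.34830939, -0.25014429,  0.02834956],
       [ 0.23412292,  0.08810473,  0.9682066 , -0.38977054],
       [ 0.        ,  0.        ,  0.        ,  1.        ]])}
```

View pics/top0.png

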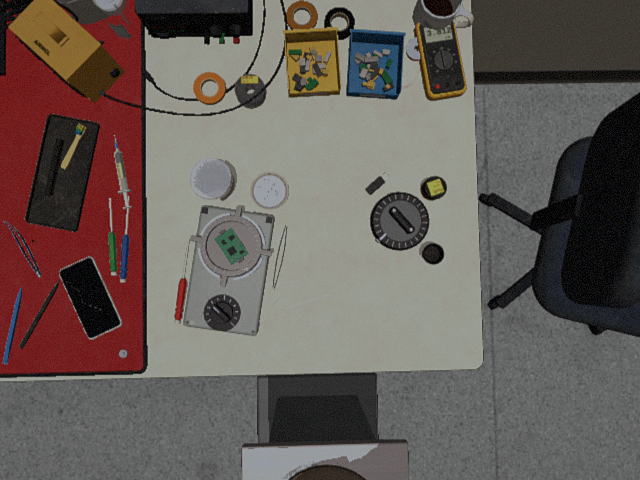

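View pics/scene0.png

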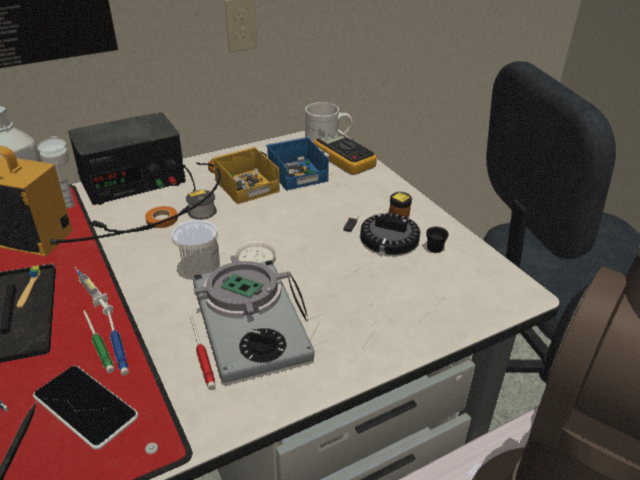

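Top view: base tray centre near (231,247), dial (221,314), lamp (400,221) with rib at about (380,237). I'll write helpers and look at an enlarged crop.

```bash
cat > h.py <<'E'
from bench import manip
import cv2,numpy as np
from scipy.spatial.transform import Rotation as R
def ray(info,uv):
    f=240/np.tan(np.radians(info["vfov"]/2)); M=info["world_to_cam"]
    d=np.array([(uv[0]-info["cx"])/f,-(uv[1]-info["cy"])/f,-1.])
    return -M[:3,:3].T@M[:3,3], M[:3,:3].T@d
def onz(info,uv,z):
    c,d=ray(info,uv); return c+d*(z-c[2])/d[2]
def proj(info,p):
    f=240/np.tan(np.radians(info["vfov"]/2)); M=info["world_to_cam"]
    q=M[:3,:3]@np.asarray(p)+M[:3,3]; return np.array([info["cx"]-f*q[0]/q[2],info["cy"]+f*q[1]/q[2]])
def go(p,yaw,s=None):
    """print total tool shift (cm) and turn needed; tool down, tool y-axis at world angle yaw (mod pi)"""
    s=s or manip.observe(); r=R.from_quat(s["ee_rot"])
    y=np.array([np.cos(yaw),np.sin(yaw),0]);z=np.array([0,0,-1.])
    c=[]
    for k in(1,-1):
        t=R.from_matrix(np.c_[np.cross(k*y,z),k*y,z]); c.append((r.inv()*t).as_rotvec(degrees=True))
    d=r.inv().apply(np.asarray(p)-s["ee_pos"])*100
    print("shift cm",d.round(2),"turns",[x.round(1) for x in c],"ee",s["ee_pos"].round(4),"j7",s["joints"][6].round(2),"t",s["time_s"])
E
python3 - <<'E'
from h import *
im=manip.capture("top"); i=manip.camera_info("top")
a=cv2.resize(im[195:345,165:300],None,fx=4,fy=4,interpolation=cv2.INTER_CUBIC)[:600]
b=cv2.resize(im[165:275,360:455],None,fx=2.7,fy=4*.675,interpolation=cv2.INTER_CUBIC)
o=np.zeros((600,800,3),np.uint8);o[:a.shape[0],:540]=a;o[:b.shape[0],540:540+b.shape[1]]=b
cv2.imwrite("pics/crop1.png",o)
for n,uv,z in(("tray",(231,247),.045),("dial",(221.5,314),.05),("lamp",(400,221),.03),("handle",(402,219.5),.049)):print(n,onz(i,uv,z).round(4))
# base outline: four corners from grey mask
g=cv2.cvtColor(im,cv2.COLOR_BGR2HSV);print(g[328,200],g[215,275-5],g[300,150+110],g[340,300])
E
```

```text
tray [0.5305 0.1695 0.045 ]
dial [0.4076 0.188  0.05  ]
lamp [ 0.5739 -0.1491  0.03  ]
handle [ 0.5753 -0.1498  0.049 ]
[ 38  17 123] [40 19 81] [ 60   2 106] [ 33  19 150]
```

View pics/crop1.png

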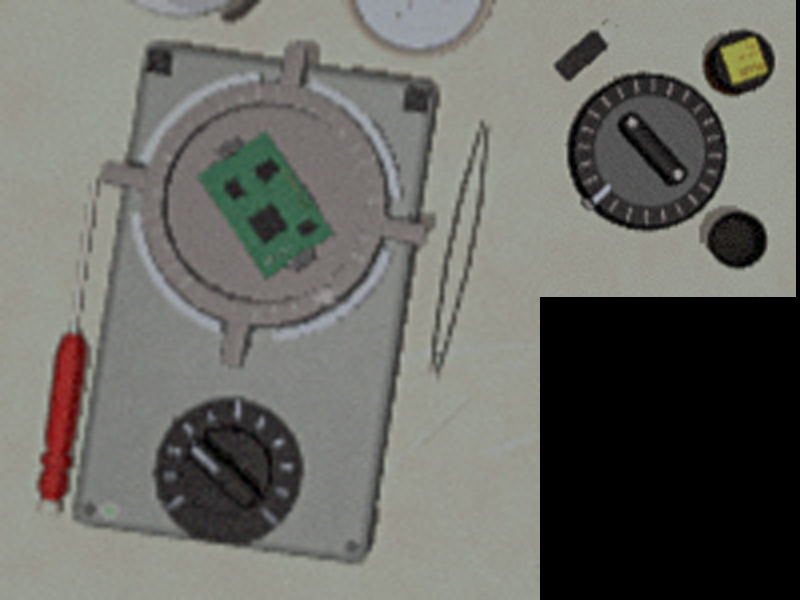

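Crop (4x, origin 165,195): base corners at (150,42),(438,82),(367,562),(75,520). Tray tabs are at (300,50),(110,172),(430,232),(232,358). The key blob is lower right (330,297), so the tray is about 41° anticlockwise. Dial pointer is up-left, lamp rib lower-left.

Run:
```python
from h import *
i=manip.camera_info("top")
P=[onz(i,(165+u/4,195+v/4),.03)[:2] for u,v in((150,42),(438,82),(367,562),(75,520))]
P=np.array(P); Q=np.array([[70,70],[70,-70],[-160,-70],[-160,70]])/1000
qc,pc=Q.mean(0),P.mean(0);H=(Q-qc).T@(P-pc);th=np.arctan2(H[0,1]-H[1,0],H[0,0]+H[1,1])
c,s=np.cos(th),np.sin(th);Rm=np.array([[c,-s],[s,c]]);o=pc-Rm@qc
print("base",o.round(4),np.degrees(th),"res mm",((Q@Rm.T+o-P)*1000).round(1).tolist())
for u,v,z in((300,50,.046),(110,172,.047),(232,358,.051),(430,232,.047),(330,297,.053)):
    d=Rm.T@(onz(i,(165+u/4,195+v/4),z)[:2]-o);print(d.round(4),np.degrees(np.arctan2(d[1],d[0])).round(1))
w=manip.camera_info("wrist")["world_to_cam"];st=manip.observe();r=R.from_quat(st["ee_rot"])
print("cam in tool",r.inv().apply(-w[:3,:3].T@w[:3,3]-st["ee_pos"]),"look",r.inv().apply(-w[2,:3]))
print("toolY",r.apply([0,1,0]),"toolX",r.apply([1,0,0]))
a=np.radians(180)+th
go([*(o+Rm@[-.085,0.0]),.20],a+np.pi/2)
```

```text
base [0.5322 0.1674] -9.391073478982651 res mm [[2.3, 1.3], [0.9, -1.7], [-1.7, -1.2], [-1.5, 1.5]]
[ 0.0731 -0.0038] -3.0
[0.0043 0.0743] 86.7
[-0.0724  0.0053] 175.9
[-0.0021 -0.076 ] -91.6
[-0.0383 -0.0353] -137.4
cam in tool [ 0.06927426 -0.00122122 -0.14735378] look [-2.50033045e-01 -8.19297427e-04  9.68236957e-01]
toolY [ 0.36049791 -0.9327592  -0.0012329 ] toolX [ 9.32759866e-01  3.60498298e-01 -9.72404432e-05]
shift cm [ 48.36 -63.21   3.67] turns [array([-0.1,  0. , 30.5]), array([-0.000e+00, -1.000e-01, -1.495e+02])] ee [ 0.2251 -0.5827  0.236 ] j7 -0.08 t 0.15
```

```bash
A='2.42 -3.16 0 0 0 0'; python3 -m jog '2.42 -3.16 0 0 0 0;2.42 -3.16 0 0 0 0;2.42 -3.16 0 0 0 0;2.42 -3.16 0 0 0 0;2.42 -3.16 0 0 0 0;2.42 -3.16 0 0 0 0;2.42 -3.16 0 0 0 0;2.42 -3.16 0 0 0 0;2.42 -3.16 0 0 0 0;2.42 -3.16 0 0 0 0' 1.6 20
python3 -m jog '2.42 -3.16 0.4 0 0 0;2.42 -3.16 0.4 0 0 0;2.42 -3.16 0.4 0 0 0;2.42 -3.16 0.4 0 0 0;2.42 -3.16 0.4 0 0 0;2.42 -3.16 0.4 0 0 0;2.42 -3.16 0.4 0 0 0;2.42 -3.16 0.4 0 0 0;2.42 -3.16 0.4 0 0 0;2.42 -3.16 0.1 0 0 0'
python3 -m jog '0 0 0 0 0 6.1;0 0 0 0 0 6.1;0 0 0 0 0 6.1;0 0 0 0 0 6.1;0 0 0 0 0 6.1;0 0 0 0 0 0;0 0 0 0 0 0'
python3 - <<'E'
from h import *
th=np.radians(-9.39);c,s=np.cos(th),np.sin(th);Rm=np.array([[c,-s],[s,c]]);o=np.array([.5322,.1674])
i=manip.camera_info("wrist");im=manip.capture("wrist");cv2.imwrite("pics/w1.png",im)
np.save("w1.npy",i["world_to_cam"])
go([*(o+Rm@[-.085,0.0]),.20],th+np.pi/2)
for p in((0,0,.034),(-.125,0,.054),(-.052,0,.0385)):print(proj(i,[*(o+Rm@p[:2]),p[2]]).round(0))
E
```

```text
time_s: 0.98
ee_pos: [0.337, -0.1991, 0.2367]
ee_rot: [0.983, 0.183, 0.0, 0.0]
contact_force: [1.1, -0.9, -0.1]
opening: 0.0245
grasp_force: 0.0
time_s: 1.82
ee_pos: [0.4488, 0.1826, 0.199]
ee_rot: [0.983, 0.183, -0.0, 0.0]
contact_force: [0.9, -0.4, 0.6]
opening: 0.0156
grasp_force: 0.0
time_s: 2.4
ee_pos: [0.4488, 0.181, 0.1995]
ee_rot: [0.997, -0.08, -0.0, 0.0]
contact_force: [0.4, -0.1, 0.1]
opening: 0.0162
grasp_force: 0.0
shift cm [-0.05 -0.02 -0.04] turns [array([  -0. ,    0. , -179.8]), array([0. , 0. , 0.2])] ee [0.4488 0.181  0.1996] j7 -2.38 t 2.45
[324. 114.]
[324. 282.]
[324. 185.]
```

View pics/w1.png

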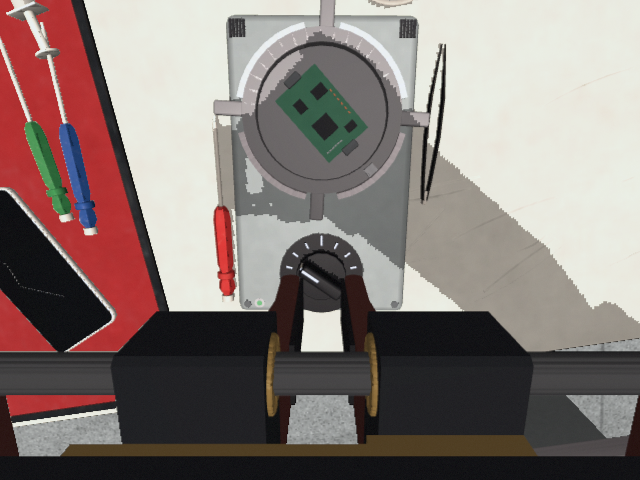

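Wrist view: base front corners (240,308),(403,308), back (229,17),(416,17); tab ends front (316,219), left (214,107), right (430,119); tray key at about (370,170). The last joint is near its range end for the clockwise sweep, so I flip the tool half a turn while refining the base pose.

```bash
python3 -m jog '0 0 0 0 0 -7;0 0 0 0 0 -7;0 0 0 0 0 -7;0 0 0 0 0 -7;0 0 0 0 0 -7;0 0 0 0 0 -7;0 0 0 0 0 -7;0 0 0 0 0 -7;0 0 0 0 0 -7;0 0 0 0 0 -7' 1.8
python3 -m jog '0 0 0 0 0 -7;0 0 0 0 0 -7;0 0 0 0 0 -7;0 0 0 0 0 -7;0 0 0 0 0 -7;0 0 0 0 0 -7;0 0 0 0 0 -7;0 0 0 0 0 -7;0 0 0 0 0 -7;0 0 0 0 0 -7' |head -1
python3 -m jog '0 0 0 0 0 -7;0 0 0 0 0 -7;0 0 0 0 0 -7;0 0 0 0 0 -7;0 0 0 0 0 -7;0 0 0 0 0 0;0 0 0 0 0 0'
cat >> h.py <<'E'
def fit(Q,P):
    Q,P=np.array(Q),np.array(P);qc,pc=Q.mean(0),P.mean(0);H=(Q-qc).T@(P-pc);th=np.arctan2(H[0,1]-H[1,0],H[0,0]+H[1,1])
    c,s=np.cos(th),np.sin(th);Rm=np.array([[c,-s],[s,c]]);o=pc-Rm@qc
    return o,th,Rm,((Q@Rm.T+o-P)*1000).round(1).tolist()
E
python3 - <<'E'
from h import *
i=manip.camera_info("wrist");i["world_to_cam"]=np.load("w1.npy")
P=[onz(i,uv,.03)[:2] for uv in((229,17),(416,17),(403,308),(240,308))]
Q=np.array([[70,70],[70,-70],[-160,-70],[-160,70]])/1000
o,th,Rm,res=fit(Q,P);print("base",o.round(4),np.degrees(th),res)
for u,v,z in((214,107,.047),(430,119,.047),(316,219,.051),(370,170,.055),(322,111,.047)):
    d=Rm.T@(onz(i,(u,v),z)[:2]-o);print(d.round(4),np.degrees(np.arctan2(d[1],d[0])).round(1))
a=np.radians(175.5)
go([*(o+Rm@[.076*np.cos(a),.076*np.sin(a)]),.10],a+th-np.pi/2)
E
```

```text
time_s: 3.28
ee_pos: [0.449, 0.1808, 0.1997]
ee_rot: [0.861, 0.509, 0.0, 0.0]
contact_force: [-0.3, 0.0, -0.1]
opening: 0.0178
grasp_force: 0.0
time_s: 4.12
time_s: 4.7
ee_pos: [0.449, 0.1808, 0.1995]
ee_rot: [0.126, 0.992, 0.0, -0.0]
contact_force: [0.4, 0.7, -0.2]
opening: 0.0179
grasp_force: 0.0
base [0.5319 0.1691] -9.38482359235124 [[4.5, 3.2], [2.9, -4.2], [-4.1, -0.5], [-3.4, 1.5]]
[0.0043 0.0763] 86.8
[-0.0035 -0.0767] -92.6
[-0.0753  0.0044] 176.7
[-0.0388 -0.0343] -138.5
[0.0018 0.0001] 3.2
shift cm [-0.73  0.85  9.95] turns [array([ 0. , -0. , -0.6]), array([-1.000e-01, -0.000e+00,  1.794e+02])] ee [0.449  0.1808 0.1995] j7 0.36 t 4.7
```

```bash
python3 -m jog '-0.73 0.85 3 0 0 -0.6;0 0 3.5 0 0 0;0 0 3.5 0 0 0;0 0 2.6 0 0 0;0 0 0 0 0 0'
python3 - <<'E'
from h import *
im=manip.capture("wrist");cv2.imwrite("pics/w2.png",im)
E
```

```text
time_s: 5.12
ee_pos: [0.4557, 0.1858, 0.0696]
ee_rot: [0.121, 0.993, -0.002, -0.003]
contact_force: [-0.2, -1.1, -0.4]
opening: 0.018
grasp_force: 0.0
```

View pics/w2.png

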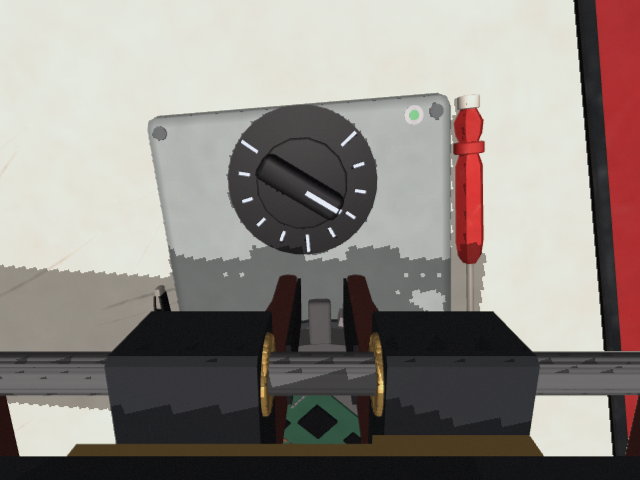

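The tab end (319,300) is centred between the fingers. Going down and starting the sweep.

```bash
python3 -m jog '0 0 0.8 0 0 0;0 0 0.75 0 0 0;0 0 0 0 0 0' 1.3
python3 -m jog '-0.005 0.265 0 0 0 2;-0.005 0.265 0 0 0 2;-0.005 0.265 0 0 0 2;-0.005 0.265 0 0 0 2;-0.005 0.265 0 0 0 2;-0.005 0.265 0 0 0 2;-0.005 0.265 0 0 0 2;-0.005 0.265 0 0 0 2;-0.005 0.265 0 0 0 2;-0.005 0.265 0 0 0 2'
python3 -m jog '-0.005 0.265 0 0 0 2;-0.005 0.265 0 0 0 2;-0.005 0.265 0 0 0 2;-0.005 0.265 0 0 0 2;-0.005 0.265 0 0 0 2;-0.005 0.265 0 0 0 2;-0.005 0.265 0 0 0 2;0 0 0 0 0 0;0 0 0 0 0 0'
python3 - <<'E'
from h import *
o=np.array([.532,.168]);th=np.radians(-9.39)
s=manip.observe();d=s["ee_pos"][:2]-o;print(np.hypot(*d),np.degrees(np.arctan2(d[1],d[0])-th),s["ee_pos"],s["joints"][6],s["contact_force"].round(1))
x=R.from_quat(s["ee_rot"]).apply([1,0,0]);print(np.degrees(np.arctan2(x[1],x[0])-th))
E
```

```text
time_s: 5.42
ee_pos: [0.4584, 0.1882, 0.0592]
ee_rot: [0.12, 0.993, 0.0, 0.001]
contact_force: [-0.5, 0.2, 0.3]
opening: 0.0131
grasp_force: 0.0
time_s: 6.25
ee_pos: [0.4699, 0.2109, 0.0595]
ee_rot: [0.292, 0.956, -0.0, 0.001]
contact_force: [0.9, -1.9, -0.2]
opening: 0.0132
grasp_force: 1.0
time_s: 7.0
ee_pos: [0.4818, 0.2255, 0.0593]
ee_rot: [0.405, 0.914, 0.001, 0.001]
contact_force: [-0.9, -0.8, 0.9]
opening: 0.0129
grasp_force: 0.3
0.07637820422264402 140.5209064995247 [0.48175982 0.22552873 0.05934296] -0.35828539549119365 [-0.9 -0.8  0.9]
141.6182393936852
```

```bash
python3 -m jog '0 0.133 0.1 0 0 1;0 0.133 0.1 0 0 1;0 0.133 0 0 0 1;0 0.133 0 0 0 1;0 0.133 0 0 0 1;0 0 0 0 0 0;0 -0.1 0 0 0 -0.75;0 0 0 0 0 0;0 0 0 0 0 0'
cat > chk.py <<'E'
from h import *
import sys
o=np.array([.532,.168]);th=np.radians(-9.39)
s=manip.observe();d=s["ee_pos"][:2]-o;print("jaw",np.hypot(*d).round(4),np.degrees(np.arctan2(d[1],d[0])-th).round(2),"f",s["contact_force"].round(1),s["time_s"])
im=manip.capture("wrist");cv2.imwrite(f"pics/{sys.argv[1]}.png",cv2.resize(im[230:440,200:440],None,fx=2.5,fy=2.5))
E
python3 chk.py w3
```

```text
time_s: 7.75
ee_pos: [0.4852, 0.2295, 0.0562]
ee_rot: [0.438, 0.899, 0.0, 0.0]
contact_force: [0.1, 0.0, 0.3]
opening: 0.0128
grasp_force: 0.0
jaw 0.0773 136.64 f [0.1 0.  0.3] 7.75
```

View pics/w3.png

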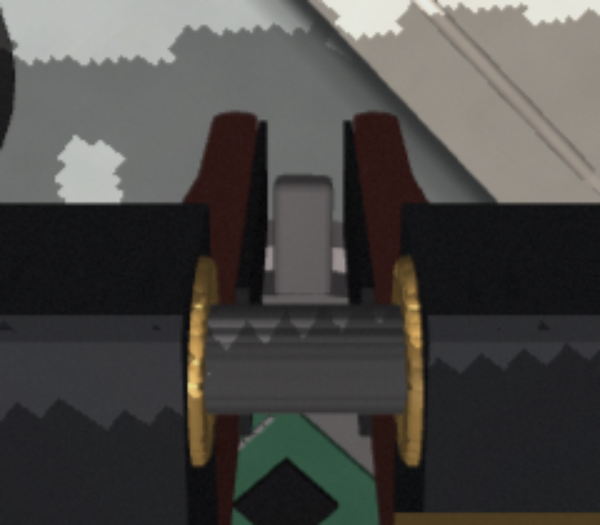

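Tab (300,235 in the crop) sits centred in the jaws at about 136.6°; not clear whether it has dropped. I'll push on in small steps with releases, watching the force.

```bash
f(){ grep -E "ee_pos|contact|grasp"|tr '\n' ' ';echo; }
python3 -m jog '0 0.1 0 0 0 0.75;0 0.1 0 0 0 0.75;0 0 0 0 0 0;0 0 0 0 0 0'|f
python3 -m jog '0 -0.12 0 0 0 -0.9;0 0 0 0 0 0;0 0 0 0 0 0'|f
python3 -m jog '0 0.1 0 0 0 0.75;0 0.1 0 0 0 0.75;0 0 0 0 0 0;0 0 0 0 0 0'|f
python3 -m jog '0 -0.12 0 0 0 -0.9;0 0 0 0 0 0;0 0 0 0 0 0'|f
python3 -m jog '0 0.1 0 0 0 0.75;0 0.1 0 0 0 0.75;0 0 0 0 0 0;0 0 0 0 0 0'|f
python3 - <<'E'
from h import *
o=np.array([.532,.168]);th=np.radians(-9.39)
s=manip.observe();d=s["ee_pos"][:2]-o;print("jaw",np.hypot(*d).round(4),np.degrees(np.arctan2(d[1],d[0])-th).round(2),"f",s["contact_force"].round(1),s["time_s"])
E
```

```text
ee_pos: [0.4867, 0.2304, 0.0561] contact_force: [-0.3, -0.2, -0.2] grasp_force: 0.3 
ee_pos: [0.4858, 0.2297, 0.0561] contact_force: [-0.2, -0.1, -0.0] grasp_force: 0.0 
ee_pos: [0.4873, 0.2308, 0.0561] contact_force: [-2.3, -0.9, 0.9] grasp_force: 0.5 
ee_pos: [0.4865, 0.2303, 0.0562] contact_force: [-0.7, -0.5, -0.3] grasp_force: 0.0 
ee_pos: [0.4879, 0.2313, 0.0561] contact_force: [-0.5, -2.0, 1.5] grasp_force: 0.8 
jaw 0.0771 134.27 f [-0.5 -2.   1.5] 9.3
```

```bash
f(){ grep -E "ee_pos|contact|grasp"|tr '\n' ' ';echo; }
python3 -m jog '0 -0.12 0 0 0 -0.9;0 0 0 0 0 0;0 0 0 0 0 0'|f
python3 -m jog '0 0.1 0 0 0 0.75;0 0.1 0 0 0 0.75;0 0 0 0 0 0;0 0 0 0 0 0'|f
python3 -m jog '0 -0.12 0 0 0 -0.9;0 0 0 0 0 0;0 0 0 0 0 0'|f
python3 -m jog '0 0.1 0 0 0 0.75;0 0.1 0 0 0 0.75;0 0 0 0 0 0;0 0 0 0 0 0'|f
python3 chk.py w4
python3 - <<'E'
from h import *
o=np.array([.532,.168]);th=np.radians(-9.39)
i=manip.camera_info("wrist")
E
```

```text
ee_pos: [0.4871, 0.2309, 0.0562] contact_force: [-0.5, -0.3, 0.7] grasp_force: 0.0 
ee_pos: [0.4883, 0.2315, 0.056] contact_force: [-2.8, -2.2, 2.4] grasp_force: 1.6 
ee_pos: [0.4879, 0.2315, 0.0562] contact_force: [0.5, -0.3, 0.0] grasp_force: 0.1 
ee_pos: [0.4889, 0.2318, 0.056] contact_force: [-3.9, -4.7, 3.0] grasp_force: 2.5 
jaw 0.0771 133.43 f [-3.9 -4.7  3. ] 10.4667
```

Force grows with each step (2, 3.6, 6 N), so the notch seems locked over the key. Backing off, rising and looking.

```bash
python3 -m jog '0 -0.2 0 0 0 -1.5;0 0 0 0 0 0;0 0 -2 0 0 0;0 0 -4 0 0 0;0 0 -4 0 0 0;-4 0 -3 0 0 0;-4 0 0 0 0 0;-3 0 0 0 0 0;0 0 0 0 0 0;0 0 0 0 0 0' 3.0
python3 - <<'E'
from h import *
i=manip.camera_info("wrist");im=manip.capture("wrist");cv2.imwrite("pics/w5.png",im);np.save("w5.npy",i["world_to_cam"])
o=np.array([.532,.168]);th=np.radians(-9.39);c,s=np.cos(th),np.sin(th);Rm=np.array([[c,-s],[s,c]])
for p in((-.052,0,.0535),(-.054,.054,.049),(-.054,-.054,.049),(-.125,0,.054)):print(proj(i,[*(o+Rm@p[:2]),p[2]]).round(0))
E
```

```text
time_s: 11.35
ee_pos: [0.5492, 0.1455, 0.1811]
ee_rot: [0.459, 0.888, 0.001, 0.0]
contact_force: [-1.3, 1.0, -0.3]
opening: 0.0298
grasp_force: 0.0
[262. 143.]
[317.  79.]
[208. 198.]
[176.  59.]
```

View pics/w5.png

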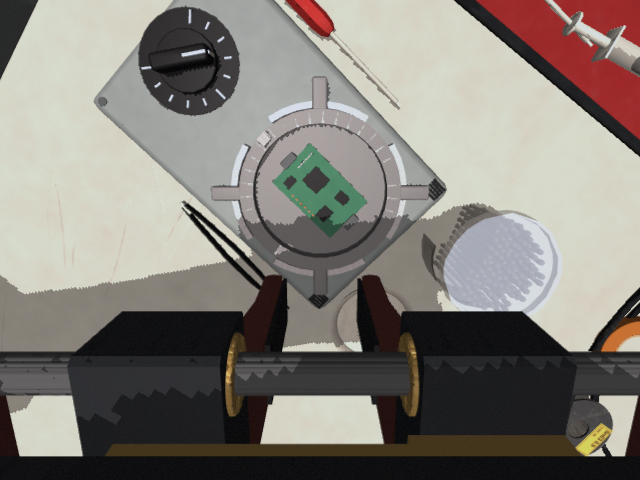

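Tray key at (264,138), on the line to the dial (190,60); tab ends (319,78),(213,193),(428,191),(320,296). Checking levelness and yaw numerically, and computing the lamp approach.

Run:
```python
from h import *
i=manip.camera_info("wrist");i["world_to_cam"]=np.load("w5.npy")
a=[(428,191),(319,78),(213,193),(320,296)]
Q=[(.076*np.cos(t),.076*np.sin(t)) for t in np.radians([45,135,225,315])]
for zs in((.049,)*4,(.0495,.0535,.0535,.0495)):
    o,th,Rm,res=fit(Q,[onz(i,u,z)[:2] for u,z in zip(a,zs)]);print("tray",o.round(4),np.degrees(th).round(2),res)
d=onz(i,(190,60),.045)[:2];k=onz(i,(264,138),.0535)[:2]
print("dial axis from tray",np.degrees(np.arctan2(*(o-d)[::-1])),np.hypot(*(o-d)),"key",np.degrees(np.arctan2(*(o-k)[::-1])),np.hypot(*(o-k)))
B=[onz(i,u,.03)[:2] for u in((445,187),(318,307),(97,101))];e=B[0]-B[1];print("back edge yaw",np.degrees(np.arctan2(e[1],e[0]))-90, "right edge",np.degrees(np.arctan2(*(B[1]-B[2])[::-1])))
# lamp approach: tool y along lamp x; both options
go([.5745,-.1495,.16],np.radians(-47))
```

```text
tray [0.5317 0.171 ] -9.37 [[1.6, -0.1], [-0.7, 1.2], [-1.2, -1.6], [0.3, 0.5]]
tray [0.5319 0.1712] -9.47 [[2.0, 0.0], [-0.8, 1.9], [-1.8, -2.4], [0.5, 0.5]]
dial axis from tray -10.207790371421428 0.12062315142560559 key -9.606521551376527 0.052396439341576305
back edge yaw -9.269201892633802 right edge -9.94088540752848
shift cm [-25.7  -15.09   2.08] turns [array([ 0. , -0.1, 82.5]), array([  0.1,   0. , -97.5])] ee [0.548  0.1473 0.1811] j7 -0.14 t 11.4
```

The tray yaw (-9.4°) matches the base and the level hypothesis fits better: it is home. Now to the lamp.

```bash
python3 -m jog '-2.86 -1.68 0 0 0 0;-2.86 -1.68 0 0 0 0;-2.86 -1.68 0 0 0 0;-2.86 -1.68 0 0 0 0;-2.86 -1.68 0 0 0 0;-2.86 -1.68 0 0 0 0;-2.86 -1.68 0 0 0 0;-2.86 -1.68 0 0 0 0;-2.86 -1.68 0 0 0 0;0 0 0 0 0 0' 4.0|head -2
python3 -m jog '0 0 0 0 0 6.9;0 0 0 0 0 6.9;0 0 0 0 0 6.9;0 0 0 0 0 6.9;0 0 0 0 0 6.9;0 0 0 0 0 6.9;0 0 0 0 0 6.9;0 0 0 0 0 6.9;0 0 0 0 0 6.9;0 0 0 0 0 6.9'|head -2
python3 -m jog '0 0 0 0 0 6.9;0 0 0 0 0 6.6;0 0 0 0 0 0;0 0 0 0 0 0'|head -3
python3 - <<'E'
from h import *
i=manip.camera_info("wrist");im=manip.capture("wrist");cv2.imwrite("pics/w6.png",im);np.save("w6.npy",i["world_to_cam"])
go([.5745,-.1495,.16],np.radians(-47))
E
```

```text
time_s: 12.23
ee_pos: [0.5747, -0.1565, 0.1803]
time_s: 13.07
ee_pos: [0.5749, -0.1475, 0.1812]
time_s: 13.4
ee_pos: [0.5748, -0.1481, 0.1812]
ee_rot: [0.929, 0.37, 0.0, -0.0]
shift cm [-0.09  0.05  2.12] turns [array([-0. , -0. ,  0.4]), array([   0. ,   -0. , -179.6])] ee [ 0.5748 -0.1485  0.1812] j7 -0.88 t 13.45
```

View pics/w6.png

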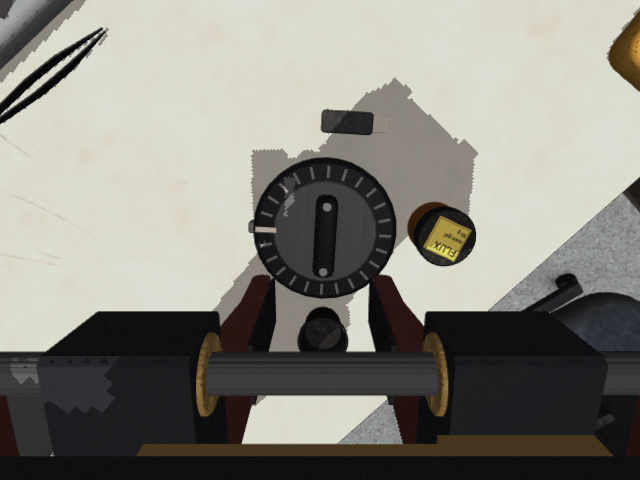

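Handle screws at (326,207) and (322,271), rib at (252,228), cap circle centre about (325,228).

Run:
```python
from h import *
i=manip.camera_info("wrist");i["world_to_cam"]=np.load("w6.npy")
a,b=onz(i,(326,207),.049),onz(i,(322,271),.049);m=(a+b)/2;d=a-b;r=onz(i,(252,228),.015)
c=onz(i,(325,228),.025)
print("handle mid",m.round(4),"len",np.hypot(*d[:2]),"handle az",np.degrees(np.arctan2(d[1],d[0])),"rib az",np.degrees(np.arctan2(*(r-m)[:2][::-1])),"cap c",c.round(4))
go([m[0],m[1],.046],np.arctan2(d[1],d[0])-np.pi/2)
```

```text
handle mid [ 0.5741 -0.1499  0.049 ] len 0.047203576327115686 handle az 39.977313444204434 rib az 132.47682695663318 cap c [ 0.577  -0.1484  0.025 ]
shift cm [-0.15  0.05 13.52] turns [array([-0. , -0. ,  3.5]), array([   0. ,   -0. , -176.5])] ee [ 0.5748 -0.1485  0.1812] j7 -0.88 t 13.45
```

```bash
python3 -m jog '-0.15 0.05 3.5 0 0 3;0 0 3.5 0 0 0;0 0 3.5 0 0 0;0 0 2 0 0 0;0 0 1.2 0 0 0;0 0 0 0 0 0'|grep -E "pos|contact"
python3 -m jog '0 0 0 0 0 0;0 0 0 0 0 0;0 0 0 0 0 0;0 0 0 0 0 0;0 0 0 0 0 0;0 0 0 0 0 0' 0.8 25
python3 -m jog '0 0 -1 0 0 0;0 0 -2.5 0 0 0;0 0 -3.5 0 0 0;0 0 -3 0 0 0;0 0 0 0 0 0;0 0 0 0 0 0'
python3 - <<'E'
from h import *
r=R.from_quat(manip.observe()["ee_rot"]).apply([0,1,0]);print("toolY",np.degrees(np.arctan2(r[1],r[0])))
go([.532,.170,.14],np.radians(-9.4))
E
```

```text
ee_pos: [0.5723, -0.1507, 0.0416]
contact_force: [-0.3, -0.2, 0.4]
time_s: 14.45
ee_pos: [0.5747, -0.1517, 0.0456]
ee_rot: [0.939, 0.343, 0.001, 0.001]
contact_force: [-1.8, -0.1, 5.9]
opening: 0.0157
grasp_force: 25.0
time_s: 14.95
ee_pos: [0.5747, -0.1518, 0.1464]
ee_rot: [0.939, 0.343, 0.001, 0.001]
contact_force: [-0.1, -0.9, -3.3]
opening: 0.0157
grasp_force: 25.0
toolY -49.93421885166432
shift cm [ 17.44 -27.38   0.58] turns [array([  0.2,  -0. , -40.5]), array([ -0. ,  -0.3, 139.5])] ee [ 0.5747 -0.1518  0.1464] j7 -0.96 t 14.95
```

Lamp gripped (opening 15.7 mm) and lifted. Turning to the final yaw and stopping beside the tray for a joint look at lamp and tray.

```bash
python3 -m jog '0 0 0 0 0 -6.75;0 0 0 0 0 -6.75;0 0 0 0 0 -6.75;0 0 0 0 0 -6.75;0 0 0 0 0 -6.75;0 0 0 0 0 -6.75;0 0 0 0 0 0'|head -2
python3 -m jog '2 -0.95 0 0 0 0;3.2 -1.55 0 0 0 0;3.2 -1.55 0 0 0 0;3.2 -1.55 0 0 0 0;3.2 -1.55 0 0 0 0;3 -1.4 0 0 0 0;1.7 -0.95 0 0 0 0;0 0 0 0 0 0;0 0 0 0 0 0;0 0 0 0 0 0'|head -3
python3 - <<'E'
from h import *
i=manip.camera_info("wrist");s=manip.observe();im=manip.capture("wrist");np.save("w7.npy",i["world_to_cam"])
cv2.imwrite("pics/w7.png",im)
go([.532,.170,.14],np.radians(-9.4),s)
E
```

```text
time_s: 15.53
ee_pos: [0.5725, -0.1516, 0.1424]
time_s: 16.37
ee_pos: [0.5118, 0.0555, 0.1436]
ee_rot: [0.764, 0.646, -0.001, -0.0]
shift cm [11.63  0.09  0.35] turns [array([-0. ,  0.1, -0.2]), array([1.000e-01, 1.000e-01, 1.798e+02])] ee [0.5118 0.0555 0.1436] j7 -0.72 t 16.3667
```

View pics/w7.png

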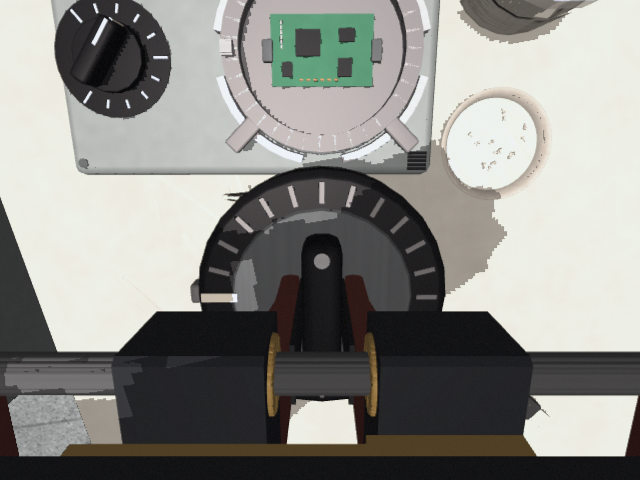

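Tray: key at (226,46), tab ends (235,150) and (408,150). Lamp: edges at columns 199 and 444, far edge at (321,168), rib at (195,291), white line at (219,297).

Run:
```python
from h import *
i=manip.camera_info("wrist");i["world_to_cam"]=np.load("w7.npy");s=manip.observe();T=R.from_quat(s["ee_rot"]);e=s["ee_pos"]
c45=.076*np.sqrt(.5)
o,th,Rm,res=fit([(-c45,-c45),(c45,-c45),(-.052,0)],[onz(i,(235,150),.049)[:2],onz(i,(408,150),.049)[:2],onz(i,(226,46),.0535)[:2]])
print("tray",o.round(4),np.degrees(th).round(2),res)
rim=onz(i,(322,157),.047)[:2];print("rim dist",np.hypot(*(rim-o)))
zl=e[2]-.0456
for z in(.005,.025):
  f=lambda u,v:T.inv().apply(onz(i,(u,v),zl+z)-e)[:2]*1000
  l,r,t=f(199,298),f(444,298),f(321,168);print("lamp tool mm: y",(l[1]+r[1])/2,"diam",r[1]-l[1],"x from far edge",t[0]-56.5)
q=T.inv().apply(onz(i,(195,291),zl+.015)-e)*1000;w=T.inv().apply(onz(i,(237,297),zl+.025)-e)*1000;h=T.inv().apply(onz(i,(321.5,261),zl+.049)-e)*1000
print("rib",q.round(1),"line end",w.round(1),"screw",h.round(1))
go([o[0],o[1],.14],th,s)
```

```text
tray [0.5318 0.1697] -10.02 [[-3.0, 1.1], [3.2, -0.6], [-0.2, -0.5]]
rim dist 0.05812722019548865
lamp tool mm: y -0.06010272226962243 diam 122.07331503847243 x from far edge -0.4287613352349595
lamp tool mm: y -0.029879938144112828 diam 109.0766326162352 x from far edge 1.0615363572696737
rib [ -0.2 -59.4  30.6] line end [  0.9 -37.6  20.6] screw [25.2  0.  -3.4]
shift cm [11.64  0.03  0.35] turns [array([-0. ,  0. ,  0.4]), array([-1.000e-01, -1.000e-01, -1.796e+02])] ee [0.512  0.055  0.1436] j7 -0.72 t 16.4167
```

```bash
python3 -m jog '2 0 0 0 0 0;3 0 0 0 0 0;3 0 0 0 0 0;2.5 0 0 0 0 0;1.04 0.03 0 0 0 0.2;0 0 1.5 0 0 0;0 0 1.4 0 0 0;0 0 0.5 0 0 0;0 0 0 0 0 0;0 0 0 0 0 0'|head -5
python3 - <<'E'
from h import *
s=manip.observe();x=R.from_quat(s["ee_rot"]).apply([1,0,0])
go([.5318-.001*x[0],.1697-.001*x[1],.0896],np.radians(-9.5),s)
E
```

```text
time_s: 17.25
ee_pos: [0.5314, 0.1692, 0.1101]
ee_rot: [0.765, 0.645, -0.0, -0.0]
contact_force: [0.4, -0.1, -1.9]
opening: 0.0158
shift cm [-0.04  0.03  2.05] turns [array([-0. ,  0. , -0.2]), array([0.000e+00, 1.000e-01, 1.798e+02])] ee [0.5314 0.1692 0.1101] j7 -0.96 t 17.25
```

```bash
f(){ grep -E "ee_pos|contact"|tr '\n' ' ';echo; }
python3 -m jog '-0.04 0.03 0.4 0 0 -0.2;0 0 0.4 0 0 0;0 0 0.2 0 0 0;0 0 0.2 0 0 0;0 0 0 0 0 0'|f
python3 -m jog '0 0 0.1 0 0 0;0 0 0.1 0 0 0;0 0 0.1 0 0 0;0 0 0 0 0 0;0 0 0 0 0 0'|f
python3 -m jog '0 0 0.1 0 0 0;0 0 0.1 0 0 0;0 0 0.1 0 0 0;0 0 0 0 0 0;0 0 0 0 0 0'|f
```

```text
ee_pos: [0.5312, 0.1696, 0.0978] contact_force: [-0.0, 0.4, -3.7] 
ee_pos: [0.5314, 0.1698, 0.0951] contact_force: [0.5, 0.3, -3.3] 
ee_pos: [0.5314, 0.1698, 0.092] contact_force: [0.2, 0.4, -2.1]
```

```bash
f(){ grep -E "ee_pos|contact"|tr '\n' ' ';echo; }
python3 -m jog '0 0 0.07 0 0 0;0 0 0.07 0 0 0;0 0 0 0 0 0;0 0 0 0 0 0'|f
python3 -m jog '0 0 0.07 0 0 0;0 0 0.07 0 0 0;0 0 0 0 0 0;0 0 0 0 0 0'|f
python3 -m jog '0 0 0.07 0 0 0;0 0 0.07 0 0 0;0 0 0 0 0 0;0 0 0 0 0 0'|f
```

```text
ee_pos: [0.5314, 0.1698, 0.0907] contact_force: [0.3, 0.3, -2.5] 
ee_pos: [0.5315, 0.1698, 0.0896] contact_force: [-1.2, -0.5, 2.3] 
ee_pos: [0.5315, 0.1698, 0.0896] contact_force: [-7.3, -3.3, 17.4]
```

The lamp stopped at 89.6 mm, exactly the seated height. Release pressure, open, rise, and work out the dial from saved pictures.

```bash
python3 -m jog '0 0 -0.12 0 0 0;0 0 0 0 0 0;0 0 0 0 0 0'|grep contact
python3 -m jog '0 0 0 0 0 0;0 0 0 0 0 0;0 0 0 0 0 0;0 0 0 0 0 0' 3.0 
python3 -m jog '0 0 -1 0 0 0;0 0 -2 0 0 0;0 0 -3 0 0 0;0 0 -3.5 0 0 0;0 -2.6 -2 0 0 0;0 -2.6 0 0 0 0;0 -2.6 0 0 0 0;0 0 0 0 0 0;0 0 0 0 0 0;0 0 0 0 0 0'|head -3
python3 - <<'E'
from h import *
i=manip.camera_info("wrist");np.save("w8.npy",i["world_to_cam"]);s=manip.observe();im=manip.capture("wrist");cv2.imwrite("pics/w8.png",im)
for n,a,b in(("w5",(183,54.5),(206,48.5)),("w7",(93,44),(108,18))):
    j=dict(i);j["world_to_cam"]=np.load(n+".npy");A,B=onz(j,a,.054)[:2],onz(j,b,.054)[:2];d=B-A
    print(n,"pointer az",np.degrees(np.arctan2(d[1],d[0])),A.round(4),B.round(4))
E
```

```text
contact_force: [-2.5, -1.7, 7.1]
time_s: 20.08
ee_pos: [0.5314, 0.1698, 0.0889]
ee_rot: [0.763, 0.647, -0.0, -0.0]
contact_force: [0.2, 0.2, -0.2]
opening: 0.0299
grasp_force: 0.0
time_s: 20.92
ee_pos: [0.4553, 0.1823, 0.2048]
ee_rot: [0.763, 0.647, 0.0, 0.0]
w5 pointer az 48.56849326108974 [0.411  0.1931] [0.421  0.2044]
w7 pointer az 42.71331632996622 [0.4105 0.1922] [0.4222 0.203 ]
```

View pics/w8.png

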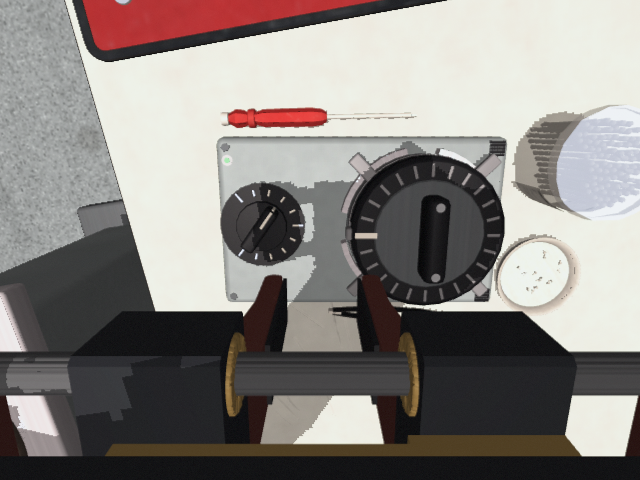

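Lamp sits concentric with its line (366,236) aimed at the dial (263,224). Dial axis is about (0.4087,0.1903), pointer at azimuth about 45°; the target azimuth is -35.2°. Turn the tool anticlockwise first, for joint room.

```bash
python3 -m jog '0 0 0 0 0 -7;0 0 0 0 0 -7;0 0 0 0 0 -7;0 0 0 0 0 -7;0 0 0 0 0 -7;0 0 0 0 0 -7;0 0 0 0 0 -7;0 0 0 0 0 -7;0 0 0 0 0 -7;0 0 0 0 0 -7'|head -1
python3 -m jog '0 0 0 0 0 -7;0 0 0 0 0 -7;0 0 0 0 0 -7;0 0 0 0 0 -7;0 0 0 0 0 -7;0 0 0 0 0 -7;0 0 0 0 0 -7;0 0 0 0 0 -7;0 0 0 0 0 -7;0 0 0 0 0 -7' 2.6|head -1
python3 -m jog '0 0 0 0 0 -4.4;0 0 0 0 0 0;0 0 0 0 0 0'|head -3
python3 - <<'E'
from h import *
i=manip.camera_info("wrist");i["world_to_cam"]=np.load("w8.npy")
A,B=onz(i,(260,228),.054)[:2],onz(i,(273,209),.054)[:2];d=B-A
print("pointer az",np.degrees(np.arctan2(d[1],d[0])),A,B,"disc",onz(i,(263,224),.037))
go([.4087,.1903,.10],np.radians(135))
E
```

```text
time_s: 21.8
time_s: 22.63
time_s: 22.88
ee_pos: [0.455, 0.1824, 0.2038]
ee_rot: [-0.381, 0.925, 0.001, -0.0]
pointer az 45.262246729022905 [0.41025591 0.19267525] [0.42276966 0.20530409] disc [0.41003619 0.19215352 0.037     ]
shift cm [ 2.73  3.81 10.39] turns [array([ 0.1, -0. , -0.2]), array([-0.000e+00, -1.000e-01,  1.798e+02])] ee [0.455  0.1824 0.2038] j7 1.26 t 22.8833
```

```bash
python3 -m jog '1.33 1.92 0 0 0 0;1.33 1.92 0 0 0 0;0 0 3.5 0 0 0;0 0 4 0 0 0;0 0 3.4 0 0 0;0 0 0 0 0 0;0 0 0 0 0 0'|head -2
python3 - <<'E'
from h import *
go([.409,.191,.054],np.radians(135))
E
```

```text
time_s: 23.47
ee_pos: [0.4079, 0.191, 0.0949]
shift cm [-0.09 -0.09  4.09] turns [array([ 0.1, -0.1, -0.1]), array([-2.000e-01, -1.000e-01,  1.799e+02])] ee [0.4079 0.191  0.0949] j7 1.1 t 23.4667
```

```bash
python3 -m jog '-0.09 -0.09 1.5 0 0 0;0 0 1.5 0 0 0;0 0 1 0 0 0;0 0 0 0 0 0;0 0 0 0 0 0'|grep -E "pos|contact"
python3 -m jog '0 0 0 0 0 0;0 0 0 0 0 0;0 0 0 0 0 0;0 0 0 0 0 0;0 0 0 0 0 0' 0.5 12
python3 - <<'E'
from h import *
r=R.from_quat(manip.observe()["ee_rot"]).apply([0,1,0]);print("toolY",np.degrees(np.arctan2(r[1],r[0])))
E
```

```text
ee_pos: [0.4103, 0.1914, 0.0562]
contact_force: [-0.5, 1.1, 0.2]
time_s: 24.3
ee_pos: [0.4102, 0.1912, 0.0559]
ee_rot: [-0.382, 0.924, -0.0, 0.001]
contact_force: [-1.8, -0.7, 7.1]
opening: 0.0105
grasp_force: 12.0
toolY 134.976255327109
```

```bash
python3 -m jog '0 0 0 0 0 5;0 0 0 0 0 5;0 0 0 0 0 5;0 0 0 0 0 5;0 0 0 0 0 5;0 0 0 0 0 5;0 0 0 0 0 5;0 0 0 0 0 5;0 0 0 0 0 0'|grep -E "pos|contact|grasp"
python3 -m jog '0 0 0 0 0 5;0 0 0 0 0 5;0 0 0 0 0 5;0 0 0 0 0 5;0 0 0 0 0 5;0 0 0 0 0 5;0 0 0 0 0 5;0 0 0 0 0 5;0 0 0 0 0 0.2;0 0 0 0 0 0'|grep -E "pos|contact|grasp"
python3 - <<'E'
from h import *
r=R.from_quat(manip.observe()["ee_rot"]).apply([0,1,0]);print("toolY",np.degrees(np.arctan2(r[1],r[0])))
E
```

```text
ee_pos: [0.4112, 0.1889, 0.0559]
contact_force: [3.1, -7.8, 8.8]
grasp_force: 12.0
ee_pos: [0.4105, 0.1865, 0.0558]
contact_force: [0.3, -14.8, 16.8]
grasp_force: 12.0
toolY 54.585897196673066
```

Released view needed: open, rise, and measure the pointer line by its white pixels.

```bash
python3 -m jog '0 0 0 0 0 0;0 0 0 0 0 0;0 0 0 0 0 0;0 0 0 0 0 0' 2.4|grep -E "pos|contact"
python3 -m jog '0 0 -1 0 0 0;0 0 -2.5 0 0 0;0 0 -3.5 0 0 0;0 0 -3.5 0 0 0;4 0 0 0 0 0;0 0 0 0 0 0;0 0 0 0 0 0;0 0 0 0 0 0'|head -3
cat > ptr.py <<'E'
from h import *
for name in("wrist","top"):
    i=manip.camera_info(name);im=manip.capture(name);g=im.min(axis=2)
    best=np.array([.409,.191]);v,u=np.mgrid[0:480,0:640];c,_=ray(i,(0,0))
    P=np.array([onz(i,(a,b),.054)[:2] for a,b in zip(u.ravel(),v.ravel())]).reshape(480,640,2)
    d=P-best;rr=np.hypot(d[...,0],d[...,1]);m=(rr<.021)&(g>(170 if name=="wrist" else 110))
    n,lab,st,ce=cv2.connectedComponentsWithStats(m.astype(np.uint8))
    for k in range(1,n):
        if st[k,4]<(8 if name=="wrist" else 3):continue
        q=P[lab==k];w,V=np.linalg.eigh(np.cov((q-q.mean(0)).T));x=V[:,1];x=x*np.sign(x@(q.mean(0)-best))
        print(name,st[k,4],"mean",q.mean(0).round(4),"px",ce[k].round(1),"az",np.degrees(np.arctan2(x[1],x[0])).round(1),"az from axis",np.degrees(np.arctan2(*(q.mean(0)-best)[::-1])).round(1),"len mm",(4e3*np.sqrt(w[::-1])).round(1))
s=manip.observe();print(s["ee_pos"],s["joints"][6],s["time_s"])
E
python3 ptr.py
```

```text
ee_pos: [0.4097, 0.1914, 0.0552]
contact_force: [0.4, 0.6, -0.2]
time_s: 26.88
ee_pos: [0.3771, 0.2139, 0.1603]
ee_rot: [0.302, 0.953, -0.0, 0.0]
[0.37727096 0.21354742 0.15986288] -0.025995193632091393 26.9833
```

Run:
```python
from h import *
for n in("wrist","top"):
    i=manip.camera_info(n);im=manip.capture(n);g=im.min(axis=2);p=proj(i,[.409,.191,.054]).round().astype(int);print(n,p)
    h=20 if n=="top" else 45
    x,y=p;w=g[max(0,y-h):y+h,max(0,x-h):x+h];print(w.shape,np.percentile(w,[5,50,90,99]) if w.size else 0)
    if n=="top":print(w[::2,::2])
    else:
        for r in w[::4,::3]:print(' '.join(f"{a:3d}" for a in r))
```

```text
wrist [319 301]
(90, 90) [ 10.  24. 109. 139.]
104  84  93  64  31  30  27  29  29  30  29  30  29  29  27  27  27  28  28  27 141  28  26  25  27  25 101 106 106 105
 98 111  51  31  28  28  31  29  30  27  28  31  29  29  27  28  29  28  25  25  33  29  26  28  24  26  26  70 105 107
107  53  28  27  30  28  29  31  29  29  29  13  10   7   6  12   8   8  16  28  27  27  28  29  26 136  24  27  64 106
 98  28  29  28  29  31  28  30  29  11  23  30  24   6  11   9   4  25  29   9  12  28  26  32  64  27  25  27  24 102
 29  30  28  30  31  28  28  25  22  29  28  26   8   9   9  10   8  17  27  29  27  16  26  26  27  26  26  26  25  34
 21  20  17  19  20  23  23  24  29  29  29  28  16  25  22  20  21  16  25  26  24  26  17  25  26  23  23  19  20  23
 18  20  18  21  23  24  12  29  28  27  28  27  15  27  28  26  24  18  27  24  27  25  26  11  24  26  12  42  20  22
 17  21  20  22  22  17  12  27  30  28  27  29  16  29  24  25  21  13  26  25  25  25  27  23  25  25  12  19  22  19
 20  21  21  20  15  16  11  27  27  26  27  27  16  28  27  24  19  15  28  24  26  25  25  
[... 2760 characters left out ...]
   6  18
   23  12]
 [ 85  83  28  24  24  16  24   5  30  17   6  21  16  26  25  27  22  65
   56  14]
 [ 83  83  81  17  33  72   9  22  23  15  15  22  20  21  21  18  17  24
   39  12]
 [ 76  83  83  44  60  25  30  16  21  17  17   4  24  31  13  27  23  13
   22  63]
 [ 86  82  79  75  16  17  24  18   5  20  28  23   0  25  19  35  67  15
   39  87]
 [139  92  84  83  53   0  19  20  17  21  22  15  10  17  22  20  45  51
   75  84]
 [112 111 116  81  80  60   8   0  21  32  13  24  18  24  19  16  27  83
   84  83]
 [100 148 154 153  89  86  66  34  23  20  20  22  23  22  11  78  83  87
   84  84]
 [ 45  63 166  58   0 108 162 150  99  92  97  74  57  55  95  71  75  70
   78  79]]
```

```bash
sed -i 's/170 if name=="wrist" else 110/60 if name=="wrist" else 60/; s/rr<.021/rr<.0195/' ptr.py; python3 ptr.py
```

```text
wrist 64 mean [0.4164 0.1841] px [317.  315.1] az -35.1 az from axis -43.3 len mm [18.   2.3]
wrist 11 mean [0.4235 0.2021] px [344.9 308.8] az 1.0 az from axis 37.6 len mm [4. 2.]
wrist 17 mean [0.4126 0.1739] px [301.7 318.9] az -55.4 az from axis -78.1 len mm [5.7 2. ]
wrist 23 mean [0.4253 0.1914] px [333.4 319.3] az -10.2 az from axis 1.3 len mm [7.3 2.2]
top 14 mean [0.4178 0.1843] px [223.1 308.5] az -33.4 az from axis -37.2 len mm [18.3  3.4]
[0.37715349 0.21377918 0.15977806] -0.026458025032873242 27.1833
```

Pointer azimuth is -35.1° by the wrist camera (target -35.2°), so the dial is at 6 minutes and the arm is clear. Handing in.

```bash
python3 -m jog '0 0 -3 0 0 0;0 0 0 0 0 0;0 0 0 0 0 0;0 0 0 0 0 0' | head -5; python3 -c "
from bench import manip
print(manip.job_done())"
```

```text
time_s: 27.52
ee_pos: [0.3772, 0.2136, 0.1898]
ee_rot: [0.303, 0.953, -0.0, 0.0]
contact_force: [-0.6, -0.4, -0.1]
opening: 0.0238
the job is handed in; nothing more can be done
None
```

The job is handed in at 27.5 s: the tray reads as home and level over the base's key, the lamp head is seated on the tray at its full-down height, and the dial is at 6 minutes (pointer −35.1°, target −35.2°); no verdict came back, and I did not re-measure the other bench items at the end.

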